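Find the latched key on the bench power box and release it

TASK

One of the four identical white keys on the grey power box is still latched down, so its socket is still on. Working from left to right, tap each key lightly with a fingertip, without pushing any of them right down, to find the latched one; then press that one right down and let go so that it springs up level with the others. Do not press down a key that is already up, and leave the loose things around the box where they are, nothing picked up or pushed about.

Things in the scene. Friction and masses are not known exactly. Their poses are not given: they have to be found in the camera images.
- power_box: grey metal power box screwed to the bench, 130 mm (x) by 270 mm (y), origin at the centre of its underside; its x axis points to the back, y along the row of keys to the left. Front part 45 mm high with the four keys, rear strip (50 mm deep) 60 mm high with four round sockets. It cannot move.
- place_1 (a point): place 1 of the key row, counted from the left (+y of the box): centre of the top of the leftmost key when that key is up, 59 mm above the bench. Places are 60 mm apart.
- place_2 (a point): place 2 of the key row, counted from the left (+y of the box): centre of the top of the second key from the left when that key is up, 59 mm above the bench. Places are 60 mm apart.
- place_3 (a point): place 3 of the key row, counted from the left (+y of the box): centre of the top of the third key from the left when that key is up, 59 mm above the bench. Places are 60 mm apart.
- place_4 (a point): place 4 of the key row, counted from the left (+y of the box): centre of the top of the rightmost key when that key is up, 59 mm above the bench. Places are 60 mm apart.
- frame_a: black frame round one white key, 50 x 38 mm, 3 mm high, fixed on the front deck of the box (which of the four places it has changes); origin in its middle at deck height, 45 mm above the bench; the key moves straight up and down in it.
- key_a_top (a point): centre of the flat top of this white key (top 40 mm along the box's x by 29 mm along the row), moves with the key: 59 mm above the bench when up, about 54.6 mm when latched down.
- key_a (a joint): how far this key is down, m: 0 = up, about 0.0044 = latched down, 0.008 = against its bottom stop. A key that is up is sprung: it starts to move at about 2 N and takes 0.8 N more per mm. A key that is latched does not give below about 5 N; pushed to 0.0075 or more (8 to 9 N) and let go, it is released and springs up to 0.
- frame_b: black frame round one white key, 50 x 38 mm, 3 mm high, fixed on the front deck of the box (which of the four places it has changes); origin in its middle at deck height, 45 mm above the bench; the key moves straight up and down in it.
- key_b_top (a point): centre of the flat top of this white key (top 40 mm along the box's x by 29 mm along the row), moves with the key: 59 mm above the bench when up, about 54.6 mm when latched down.
- key_b (a joint): how far this key is down, m: 0 = up, about 0.0044 = latched down, 0.008 = against its bottom stop. A key that is up is sprung: it starts to move at about 2 N and takes 0.8 N more per mm. A key that is latched does not give below about 5 N; pushed to 0.0075 or more (8 to 9 N) and let go, it is released and springs up to 0.
- frame_c: black frame round one white key, 50 x 38 mm, 3 mm high, fixed on the front deck of the box (which of the four places it has changes); origin in its middle at deck height, 45 mm above the bench; the key moves straight up and down in it.
- key_c_top (a point): centre of the flat top of this white key (top 40 mm along the box's x by 29 mm along the row), moves with the key: 59 mm above the bench when up, about 54.6 mm when latched down.
- key_c (a joint): how far this key is down, m: 0 = up, about 0.0044 = latched down, 0.008 = against its bottom stop. A key that is up is sprung: it starts to move at about 2 N and takes 0.8 N more per mm. A key that is latched does not give below about 5 N; pushed to 0.0075 or more (8 to 9 N) and let go, it is released and springs up to 0.
- frame_d: black frame round one white key, 50 x 38 mm, 3 mm high, fixed on the front deck of the box (which of the four places it has changes); origin in its middle at deck height, 45 mm above the bench; the key moves straight up and down in it.
- key_d_top (a point): centre of the flat top of this white key (top 40 mm along the box's x by 29 mm along the row), moves with the key: 59 mm above the bench when up, about 54.6 mm when latched down.
- key_d (a joint): how far this key is down, m: 0 = up, about 0.0044 = latched down, 0.008 = against its bottom stop. A key that is up is sprung: it starts to move at about 2 N and takes 0.8 N more per mm. A key that is latched does not give below about 5 N; pushed to 0.0075 or more (8 to 9 N) and let go, it is released and springs up to 0.
- masking_roll: roll of masking tape lying flat, 103 mm across, 25 mm high, loose on the bench, to be left alone; origin at the centre of its underside.
- offcut_1: wooden cube, about 41 x 40 x 36 mm, loose on the bench, to be left alone; origin at the centre of its underside.
- wax_tin: round tin, 78 mm across, 27 mm high, loose on the bench, to be left alone; origin at the centre of its underside.
- tape_measure: yellow tape measure, 41 x 78 x 64 mm, loose on the bench, to be left alone; origin at the centre of its underside.
- offcut_3: bar of wood, 30 x 200 x 22 mm, loose on the bench, to be left alone; origin at the centre of its underside.
- carpenter_pencil_1: flat red carpenter's pencil, 167 mm long, loose on the bench, to be left alone; origin at the centre of its underside.
There are look-alikes about, which are no part of the job. What is shaped like the frame_c but blue is not meant.

How it is judged:
By the outcome, as a careful person would: the job done as asked, in the order asked, and still so for the second after the job is handed in, with the robot touching nothing.
It also fails if it takes over 48 s, if anything falls off the work surface, if the arm or the gripper's body presses on something with over 40 N, if the wrist force passes 120 N, or if a joint passes its speed limit or range.

ROBOT

A 6-joint arm with a two-finger parallel gripper is mounted at the origin on a cart in front of the work surface, level with it; the furniture and walls round the work are solid. World frame = base frame: x ahead of the robot, y to its left, z up, the work surface at z = 0. Lengths are in m, angles in degrees, forces in N, time in s.
With the tool pointing down it reaches from about 0.4 to 0.825 m from the base axis. Payload 7 kg.
Tool frame: the origin (TCP) lies midway between the tips of the shut fingers; the grasp point (between the pads) lies 19 mm behind it; z points along the fingers, y is the line along which they close (so a half turn about z gives the same grasp; the last joint's range is limited). The gripper opens to 88 mm and grips with 3 to 60 N. Pads are 19 mm wide; open, the fingers measure 130 mm over their backs; the gripper's body (78 mm by 193 mm) begins 47 mm behind the grasp point.
Start: joints at [91.392, 20.546, 0.682, 0, -70.136, -16.507], TCP at [0.176, 0.652, 0.227] pointing down, gripper open.
Joint ranges: [-176.03, 176.03], [-82.01, 121.73], [-58.28, 71.71], [-173.87, 95.51], [-174.79, -0.11], [-173.66, 173.66]. Speed limits (degrees/s): [136.94, 136.94, 172.46, 180, 180, 180].

INTERFACE

Orientations are given as [roll, pitch, yaw] about the fixed x, y, z axes, in that order (R = Rz(yaw) Ry(pitch) Rx(roll)).
In Python, from plant import r gives the robot as it stands. The module is installed in compiled form; this text tells all that it offers.
- The arm moves only by the tool play_rows, never from a script. Its argument "rows" is a list of rows, each an object with "slide": the shift along the tool's x, y, z as a fraction of full scale, a list of three; "delta_rot": the turn, a rotation vector about the tool's x, y, z as a fraction of full scale, a list of three; "fingers": the opening, from -1 (shut) to 1 (fully open). In form: [{"slide": [x, y, z], "delta_rot": [rx, ry, rz], "fingers": fingers}, ...]. A call has 1 to 8 rows; each row shifts and turns the commanded pose from where the row before left it, along the tool's axes as they then stand; what a row does not reach is not made up. Full scale, the value 1, is 0.15 m for a shift and 0.08 rad for a turn. A row lasts 1/8 s, in which the tool goes at most 62.5 mm and 10.7 degrees, less where a joint would pass 70% of its speed; a pose out of reach is approached as far as the arm can. A call with a number of a shift or a turn outside -1 to 1 is refused whole. A call with a gripper value outside its range is refused whole. The fingers move at their own pace and stop on an object; "squeeze" is the grip in N (left out, the last holds). Time passes only in rows, so rows that do not move let the fingers close. It gives the time, the measured TCP pose, the force, the opening and the grip force at its end, in the units of the state.
- r.get_state(): the state, without advancing time (a new reading comes with each control period).
- r.capture(name): name is "side" or "top" or "wrist"; returns a dict with "image" (400x640x3 uint8, blue, green, red), "fx", "fy", "cx", "cy" (pixels), "R" (3x3) and "t" (3): a world point X has camera coordinates R X + t; the wrist camera has in their place "T_tool_cam" (4x4, takes a point from camera to tool coordinates, whose origin is the TCP and whose axes are the flange's). Camera axes: x right, y down, z forward; pixel columns grow to the right and rows downward; lengths in m; the calibration is good to about 2 mm. The wrist camera is an equidistant fisheye: a pixel r from the principal point sees the ray r / f radians off the axis. A picture is of the moment at which its call begins: read the wrist's pose just before it. There is no depth.
- r.close_job(): hands the job in; it is judged then, once.
The state is a dict: "time_s": time; "joints": joint angles; "qd": joint speeds; "joint_torque": joint torques, N m; "tcp_pos": TCP position; "eef_rot": TCP orientation; "contact_force": force on the tool from outside, world axes, zero at the start; "moment": the same for the moment, N m; "gripper_width": finger opening in m; "gripper_force": force on a finger pad.
Only numpy, scipy, OpenCV 4.12 (cv2) and the standard library are available. Lean on these libraries where they do the work, as an engineer would, in place of code of your own. Each camera call takes 0.05 s, during which the arm holds its last target. There are 200 camera calls.

## Working session

There is one attempt and no reset: what is moved stays moved. The work goes in short steps, Python scripts to look and compute and a tool call to move; the robot and the scene stay as the last step left them, time stands still between calls to the robot, and variables do not carry over. Pictures are saved under pics/ and viewed, at most 10 in all, crops included, and the job is handed in when it is done.

Besides the shell and the picture viewer there is one more tool, called after ">>>" as a command line: name --argument value ..., lists and objects as JSON in quotes. play_rows: Moves the arm, as the interface text tells. Shift numbers are shares of 0.15 m and turn numbers shares of 0.08 rad, none past 1 either way. Its arguments: {"type":"object","properties":{"rows":{"type":"array"},"squeeze":{"type":"number"}},"required":["rows"]}

```bash
mkdir -p pics; python3 - <<'E'
from plant import r
import cv2
s=r.get_state(); print(s)
for n in("top","side"):
    c=r.capture(n); cv2.imwrite(f"pics/{n}0.png",c["image"]); print(n,c["fx"],c["cx"],c["cy"],c["R"],c["t"])
E
```

```text
{'time_s': 0.0, 'joints': array([ 9.13907234e+01,  2.05901988e+01,  6.32533815e-01, -1.89658651e-02,
       -7.01365871e+01, -1.65065568e+01]), 'qd': array([-0.08775143,  0.07878578, -0.03357947,  0.10106523, -0.02435128,
        0.01416709]), 'joint_torque': array([ 3.65491906e-04, -5.82710230e+01,  2.93077809e+01,  6.99805051e+00,
        7.07758343e-03, -1.36320973e-04]), 'tcp_pos': array([0.17593054, 0.65114829, 0.22563086]), 'eef_rot': array([ 1.79904566e+02, -9.68746644e-03, -1.51222842e+01]), 'contact_force': array([0.44045081, 0.19632659, 0.33935567]), 'moment': array([ 0.00969254, -0.01375237, -0.0126607 ]), 'gripper_force': 0.0, 'gripper_width': 0.08748931401478946}
top 373.3301812833479 315.997951020279 203.06612523022835 [[ 0.02446623 -0.99967222 -0.00754027]
 [-0.99642057 -0.02377477 -0.08112216]
 [ 0.0809163   0.00949804 -0.99667564]] [0.09438475 0.60136285 0.99656681]
side 441.77467935765884 324.47354713581717 197.40323637084893 [[ 0.94717384 -0.32069945  0.00368387]
 [-0.16207298 -0.48852502 -0.85736553]
 [ 0.27675632  0.81147715 -0.51469484]] [-0.52940498  0.21139287  1.22198609]
```

View pics/top0.png

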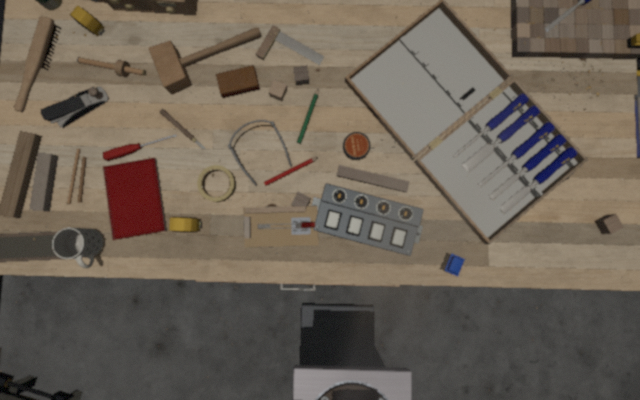

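View pics/side0.png

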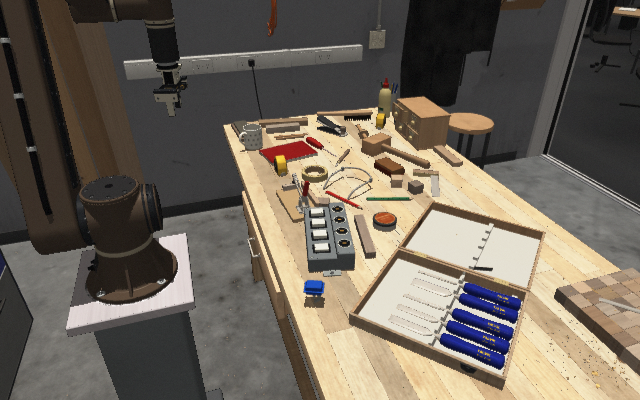

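The top view shows the box at about (370,220), with white keys in black frames at about (333,219), (355,225), (377,231) and (399,238). Possible mix-ups are the blue block at (454,264), the sockets at (340–405,196–213), and the blade/label at (303,226). The row of white keys on the grey box is the target. I'll measure it and check it in a crop.

```bash
python3 - <<'E'
from plant import r
import cv2,numpy as np
c=r.capture("top"); im=c["image"]; R=np.array(c["R"]);t=np.array(c["t"])
m=((im.min(2)>140)&(im.max(2).astype(int)-im.min(2)<45)).astype(np.uint8); m[:205]=0;m[252:]=0;m[:,:322]=0;m[:,415:]=0
n,l,st,ce=cv2.connectedComponentsWithStats(m)
K=[]
for i in range(1,n):
    if st[i,4]<25: continue
    d=R.T@np.array([(ce[i,0]-c["cx"])/c["fx"],(ce[i,1]-c["cy"])/c["fy"],1]); o=-R.T@t
    X=o+d*(0.058-o[2])/d[2]; K.append(X); print(st[i],ce[i].round(1),X.round(4))
K=np.array(sorted(K,key=lambda p:-p[1])); print(np.linalg.norm(np.diff(K,axis=0),axis=1))
v=K[0]-K[-1]; print("box yaw",np.degrees(np.arctan2(-v[0],v[1])))
cv2.imwrite("pics/crop.png",cv2.resize(im[170:280,290:480],None,fx=4,fy=4,interpolation=cv2.INTER_CUBIC))
s=r.get_state(); from scipy.spatial.transform import Rotation as Ro
T=Ro.from_euler("xyz",s["eef_rot"],degrees=True).as_matrix()
for k in K: print("tool shift/0.15:",(T.T@(np.r_[k[:2],.1]-s["tcp_pos"])/.15).round(3))
E
```

```text
[327 213  11  13 107] [332.4 219.2] [0.5545 0.0643 0.058 ]
[350 219  10  13 104] [354.6 225. ] [0.5408 0.0056 0.058 ]
[372 225  10  13  85] [376.4 230.9] [ 0.5266 -0.0518  0.058 ]
[394 231   9  11  58] [397.8 236.1] [ 0.5144 -0.108   0.058 ]
[0.06027955 0.05913024 0.05753638]
box yaw -13.080691394314576
tool shift/0.15: [3.457 3.118 0.844]
tool shift/0.15: [3.47  3.52  0.844]
tool shift/0.15: [3.479 3.914 0.845]
tool shift/0.15: [3.499 4.297 0.845]
```

View pics/crop.png

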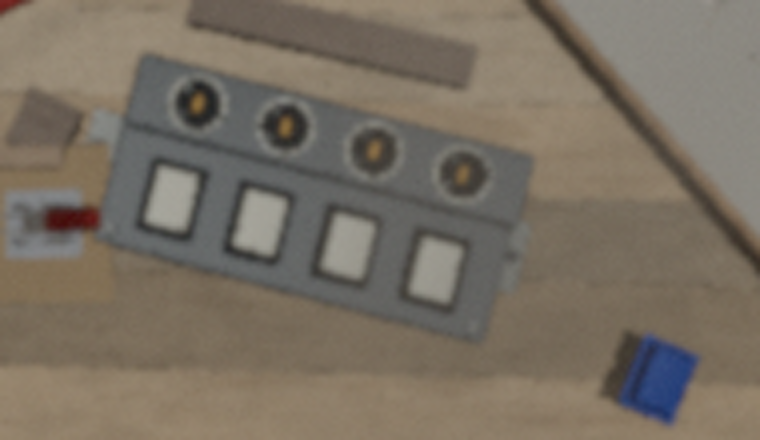

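The crop confirms four white keys in black frames. From left to right they are at full-image (333.5,220), (355,226), (377,231.5) and (399,238), about 60 mm apart. The box yaw is about -14°, close to the tool yaw. The blue block isn't meant. I'll move above key 1 with the fingers shut.

>>> play_rows --rows '[{"slide": [0.215, 0.195, 0], "delta_rot": [0, 0, 0], "fingers": -1}, {"slide": [0.215, 0.195, 0], "delta_rot": [0, 0, 0], "fingers": -1}, {"slide": [0.215, 0.195, 0], "delta_rot": [0, 0, 0], "fingers": -1}, {"slide": [0.215, 0.195, 0], "delta_rot": [0, 0, 0], "fingers": -1}, {"slide": [0.215, 0.195, 0], "delta_rot": [0, 0, 0], "fingers": -1}, {"slide": [0.215, 0.195, 0], "delta_rot": [0, 0, 0], "fingers": -1}, {"slide": [0.215, 0.195, 0], "delta_rot": [0, 0, 0], "fingers": -1}, {"slide": [0.215, 0.195, 0], "delta_rot": [0, 0, 0], "fingers": -1}]' --squeeze 10

```text
time_s: 1.15
tcp_pos: [0.3646, 0.3571, 0.2265]
eef_rot: [180.0, 0.0, -15.1]
contact_force: [0.1, 0.6, 0.7]
gripper_width: 0.0128
gripper_force: 0.0
```

>>> play_rows --rows '[{"slide": [0.215, 0.195, 0], "delta_rot": [0, 0, 0], "fingers": -1}, {"slide": [0.215, 0.195, 0], "delta_rot": [0, 0, 0], "fingers": -1}, {"slide": [0.215, 0.195, 0], "delta_rot": [0, 0, 0], "fingers": -1}, {"slide": [0.215, 0.195, 0], "delta_rot": [0, 0, 0], "fingers": -1}, {"slide": [0.215, 0.195, 0], "delta_rot": [0, 0, 0], "fingers": -1}, {"slide": [0.215, 0.195, 0], "delta_rot": [0, 0, 0], "fingers": -1}, {"slide": [0.215, 0.195, 0], "delta_rot": [0, 0, 0], "fingers": -1}, {"slide": [0, 0, 0], "delta_rot": [0, 0, 0], "fingers": -1}]'

```text
time_s: 2.15
tcp_pos: [0.5294, 0.0997, 0.226]
eef_rot: [180.0, 0.0, -15.3]
contact_force: [0.1, 0.3, 0.2]
gripper_width: 0.0006
gripper_force: 0.0
```

>>> play_rows --rows '[{"slide": [0.215, 0.205, 0], "delta_rot": [0, 0, 0.2], "fingers": -1}, {"slide": [0, 0, 0.3], "delta_rot": [0, 0, 0], "fingers": -1}, {"slide": [0, 0, 0.3], "delta_rot": [0, 0, 0], "fingers": -1}, {"slide": [0, 0, 0.2], "delta_rot": [0, 0, 0], "fingers": -1}, {"slide": [0, 0, 0.1], "delta_rot": [0, 0, 0], "fingers": -1}, {"slide": [0, 0, 0], "delta_rot": [0, 0, 0], "fingers": -1}]'

```text
time_s: 2.9
tcp_pos: [0.5513, 0.064, 0.091]
eef_rot: [179.9, 0.1, -16.0]
contact_force: [-0.3, -0.6, 0.6]
gripper_width: 0.0005
gripper_force: 0.0
```

```bash
python3 - <<'E'
from plant import r
import cv2,numpy as np
from scipy.spatial.transform import Rotation as Ro
s=r.get_state();c=r.capture("wrist");print(s["tcp_pos"],s["eef_rot"],s["contact_force"],s["gripper_width"])
T=np.eye(4);T[:3,:3]=Ro.from_euler("xyz",s["eef_rot"],degrees=True).as_matrix();T[:3,3]=s["tcp_pos"]
M=np.linalg.inv(T@np.array(c["T_tool_cam"]));im=c["image"].copy()
y=np.array([.2385,.971]); k=np.array([.5525,.0615])
for i in range(4):
    p=M@np.r_[k-[.0143*i,.0583*i],.059,1];th=np.arctan2(np.hypot(p[0],p[1]),p[2]);a=np.arctan2(p[1],p[0])
    u=(c["cx"]+c["fx"]*th*np.cos(a),c["cy"]+c["fy"]*th*np.sin(a));print(np.round(u))
    cv2.circle(im,tuple(int(q) for q in u),2,(0,0,255),-1)
cv2.imwrite("pics/w1.png",im)
E
```

```text
[0.55132333 0.06400975 0.09104878] [ 1.79935508e+02  6.55336957e-02 -1.60022007e+01] [-0.33456293 -0.61518962  0.61022053] 0.00046986347747360454
[324. 228.]
[412. 224.]
[488. 219.]
[547. 215.]
```

View pics/w1.png

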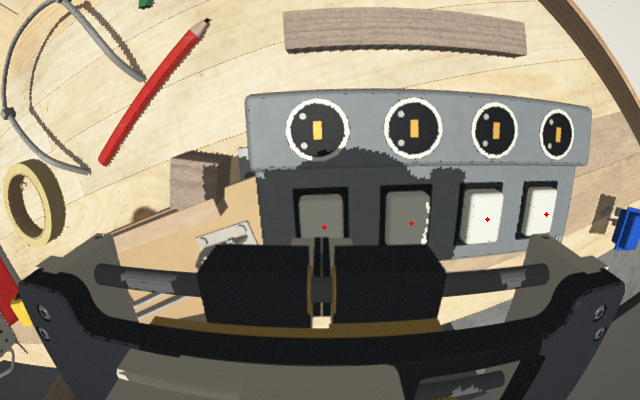

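The wrist view shows the predicted centres (red) on all four keys: (324,228), (412,224), (488,219) and (547,215). The true centres are about 2 mm further left and back. I'll trim the pose and yaw, then go down to just above key 1.

>>> play_rows --rows '[{"slide": [0.015, 0, 0], "delta_rot": [0, 0, -0.48], "fingers": -1}, {"slide": [0, 0, 0.1], "delta_rot": [0, 0, 0], "fingers": -1}, {"slide": [0, 0, 0.08], "delta_rot": [0, 0, 0], "fingers": -1}, {"slide": [0, 0, 0], "delta_rot": [0, 0, 0], "fingers": -1}, {"slide": [0, 0, 0], "delta_rot": [0, 0, 0], "fingers": -1}]'

```text
time_s: 3.58
tcp_pos: [0.554, 0.0632, 0.0645]
eef_rot: [180.0, 0.0, -13.8]
contact_force: [-0.9, 0.1, -0.3]
gripper_width: 0.0006
gripper_force: 0.0
```

>>> play_rows --rows '[{"slide": [0, 0, 0.013], "delta_rot": [0, 0, 0], "fingers": -1}, {"slide": [0, 0, 0], "delta_rot": [0, 0, 0], "fingers": -1}]'

```text
time_s: 3.82
tcp_pos: [0.5539, 0.0632, 0.0627]
eef_rot: [-180.0, -0.0, -13.8]
contact_force: [0.5, -0.4, 0.9]
gripper_width: 0.0003
gripper_force: 0.0
```

>>> play_rows --rows '[{"slide": [0, 0, 0.02], "delta_rot": [0, 0, 0], "fingers": -1}, {"slide": [0, 0, 0], "delta_rot": [0, 0, 0], "fingers": -1}]'

```text
time_s: 4.08
tcp_pos: [0.5539, 0.0632, 0.0595]
eef_rot: [180.0, 0.0, -13.8]
contact_force: [0.5, 0.3, 0.2]
gripper_width: 0.0003
gripper_force: 0.0
```

>>> play_rows --rows '[{"slide": [0, 0, 0.01], "delta_rot": [0, 0, 0], "fingers": -1}, {"slide": [0, 0, 0], "delta_rot": [0, 0, 0], "fingers": -1}]'

```text
time_s: 4.32
tcp_pos: [0.5539, 0.0632, 0.0582]
eef_rot: [180.0, -0.0, -13.8]
contact_force: [-1.0, 0.4, 3.1]
gripper_width: 0.0003
gripper_force: 1.3
```

Key 1 made contact at 59 mm height, so it is up. Next is key 2.

>>> play_rows --rows '[{"slide": [0, 0, -0.09], "delta_rot": [0, 0, 0], "fingers": -1}, {"slide": [0, 0.2, 0], "delta_rot": [0, 0, 0], "fingers": -1}, {"slide": [0, 0.2, 0], "delta_rot": [0, 0, 0], "fingers": -1}, {"slide": [0, 0, 0], "delta_rot": [0, 0, 0], "fingers": -1}, {"slide": [0, 0, 0.05], "delta_rot": [0, 0, 0], "fingers": -1}, {"slide": [0, 0, 0.03], "delta_rot": [0, 0, 0], "fingers": -1}, {"slide": [0, 0, 0], "delta_rot": [0, 0, 0], "fingers": -1}]'

```text
time_s: 5.2
tcp_pos: [0.5396, 0.0054, 0.0592]
eef_rot: [180.0, 0.0, -13.8]
contact_force: [-0.6, 0.7, 2.8]
gripper_width: 0.0006
gripper_force: 0.9
```

>>> play_rows --rows '[{"slide": [0, 0, 0.01], "delta_rot": [0, 0, 0], "fingers": -1}, {"slide": [0, 0, 0], "delta_rot": [0, 0, 0], "fingers": -1}]'

```text
time_s: 5.45
tcp_pos: [0.5397, 0.0053, 0.0581]
eef_rot: [-180.0, -0.0, -13.8]
contact_force: [-1.1, 2.1, 3.2]
gripper_width: 0.0003
gripper_force: 1.3
```

Key 2 is up too. Next is key 3.

>>> play_rows --rows '[{"slide": [0, 0, -0.09], "delta_rot": [0, 0, 0], "fingers": -1}, {"slide": [0, 0.2, 0], "delta_rot": [0, 0, 0], "fingers": -1}, {"slide": [0, 0.2, 0], "delta_rot": [0, 0, 0], "fingers": -1}, {"slide": [0, 0, 0], "delta_rot": [0, 0, 0], "fingers": -1}, {"slide": [0, 0, 0.05], "delta_rot": [0, 0, 0], "fingers": -1}, {"slide": [0, 0, 0.03], "delta_rot": [0, 0, 0], "fingers": -1}, {"slide": [0, 0, 0], "delta_rot": [0, 0, 0], "fingers": -1}]'

```text
time_s: 6.32
tcp_pos: [0.5253, -0.0529, 0.0593]
eef_rot: [180.0, 0.0, -13.8]
contact_force: [-0.7, 0.8, 0.6]
gripper_width: 0.0008
gripper_force: 0.9
```

>>> play_rows --rows '[{"slide": [0, 0, 0.01], "delta_rot": [0, 0, 0], "fingers": -1}, {"slide": [0, 0, 0], "delta_rot": [0, 0, 0], "fingers": -1}]'

```text
time_s: 6.58
tcp_pos: [0.5253, -0.053, 0.0581]
eef_rot: [-180.0, 0.0, -13.8]
contact_force: [-0.9, 1.8, 3.0]
gripper_width: 0.0004
gripper_force: 1.3
```

Key 3 is up. Next is key 4.

>>> play_rows --rows '[{"slide": [0, 0, -0.09], "delta_rot": [0, 0, 0], "fingers": -1}, {"slide": [0, 0.2, 0], "delta_rot": [0, 0, 0], "fingers": -1}, {"slide": [0, 0.2, 0], "delta_rot": [0, 0, 0], "fingers": -1}, {"slide": [0, 0, 0], "delta_rot": [0, 0, 0], "fingers": -1}, {"slide": [0, 0, 0.05], "delta_rot": [0, 0, 0], "fingers": -1}, {"slide": [0, 0, 0.03], "delta_rot": [0, 0, 0], "fingers": -1}, {"slide": [0, 0, 0], "delta_rot": [0, 0, 0], "fingers": -1}]'

```text
time_s: 7.45
tcp_pos: [0.5106, -0.1111, 0.059]
eef_rot: [180.0, 0.1, -13.8]
contact_force: [-0.2, -0.5, 0.2]
gripper_width: 0.0001
gripper_force: 0.0
```

>>> play_rows --rows '[{"slide": [0, 0, 0.01], "delta_rot": [0, 0, 0], "fingers": -1}, {"slide": [0, 0, 0], "delta_rot": [0, 0, 0], "fingers": -1}]'

```text
time_s: 7.7
tcp_pos: [0.5109, -0.1114, 0.058]
eef_rot: [180.0, 0.0, -13.8]
contact_force: [0.5, 0.1, 0.2]
gripper_width: 0.0006
gripper_force: 0.0
```

There's no contact at 58 mm, so key 4 sits low. I'll confirm with a light touch at the latched height.

>>> play_rows --rows '[{"slide": [0, 0, 0.02], "delta_rot": [0, 0, 0], "fingers": -1}, {"slide": [0, 0, 0], "delta_rot": [0, 0, 0], "fingers": -1}]'

```text
time_s: 7.95
tcp_pos: [0.511, -0.1116, 0.0551]
eef_rot: [-180.0, -0.0, -13.8]
contact_force: [0.6, -1.0, -0.4]
gripper_width: 0.0006
gripper_force: 0.0
```

>>> play_rows --rows '[{"slide": [0, 0, 0.005], "delta_rot": [0, 0, 0], "fingers": -1}, {"slide": [0, 0, 0], "delta_rot": [0, 0, 0], "fingers": -1}]'

```text
time_s: 8.2
tcp_pos: [0.511, -0.1116, 0.0547]
eef_rot: [-180.0, -0.0, -13.8]
contact_force: [-1.4, 1.6, 6.3]
gripper_width: 0.0004
gripper_force: 2.7
```

Key 4 gives firm contact at 54.7 mm (6 N), so it is the latched one. I'll press it right down in steps.

>>> play_rows --rows '[{"slide": [0, 0, 0.008], "delta_rot": [0, 0, 0], "fingers": -1}, {"slide": [0, 0, 0.008], "delta_rot": [0, 0, 0], "fingers": -1}, {"slide": [0, 0, 0.006], "delta_rot": [0, 0, 0], "fingers": -1}, {"slide": [0, 0, 0], "delta_rot": [0, 0, 0], "fingers": -1}]'

```text
time_s: 8.7
tcp_pos: [0.511, -0.1116, 0.0517]
eef_rot: [-180.0, -0.0, -13.8]
contact_force: [-1.6, 2.2, 8.3]
gripper_width: 0.0004
gripper_force: 4.0
```

>>> play_rows --rows '[{"slide": [0, 0, 0.005], "delta_rot": [0, 0, 0], "fingers": -1}, {"slide": [0, 0, 0], "delta_rot": [0, 0, 0], "fingers": -1}]'

```text
time_s: 8.95
tcp_pos: [0.511, -0.1116, 0.0513]
eef_rot: [-180.0, -0.0, -13.8]
contact_force: [-3.7, 1.4, 11.5]
gripper_width: 0.0005
gripper_force: 5.7
```

>>> play_rows --rows '[{"slide": [0, 0, 0.004], "delta_rot": [0, 0, 0], "fingers": -1}, {"slide": [0, 0, 0], "delta_rot": [0, 0, 0], "fingers": -1}]'

```text
time_s: 9.2
tcp_pos: [0.5111, -0.1116, 0.0512]
eef_rot: [-180.0, -0.0, -13.8]
contact_force: [-5.3, 1.9, 16.6]
gripper_width: 0.0007
gripper_force: 8.5
```

>>> play_rows --rows '[{"slide": [0, 0, -0.03], "delta_rot": [0, 0, 0], "fingers": -1}, {"slide": [0, 0, -0.07], "delta_rot": [0, 0, 0], "fingers": -1}, {"slide": [0, 0, -0.2], "delta_rot": [0, 0, 0], "fingers": -1}, {"slide": [-0.1, 0, -0.2], "delta_rot": [0, 0, 0], "fingers": -1}, {"slide": [-0.3, 0, -0.2], "delta_rot": [0, 0, 0], "fingers": -1}, {"slide": [0, 0, 0], "delta_rot": [0, 0, 0], "fingers": -1}]'

```text
time_s: 9.95
tcp_pos: [0.4515, -0.0969, 0.1573]
eef_rot: [-179.9, -0.2, -13.8]
contact_force: [1.0, -0.2, 0.3]
gripper_width: 0.0002
gripper_force: 0.0
```

```bash
python3 - <<'E'
from plant import r
import cv2
cv2.imwrite("pics/w2.png",r.capture("wrist")["image"])
im=r.capture("side")["image"]; cv2.imwrite("pics/s2.png",cv2.resize(im[180:300,270:400],None,fx=4,fy=4,interpolation=cv2.INTER_CUBIC))
print(r.get_state()["time_s"])
E
```

```text
10.05
```

View pics/w2.png

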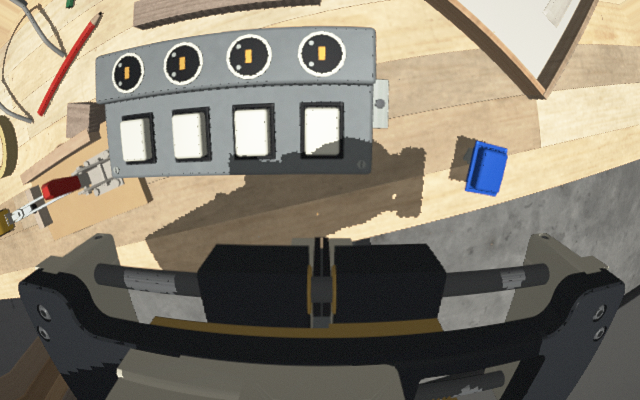

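View pics/s2.png

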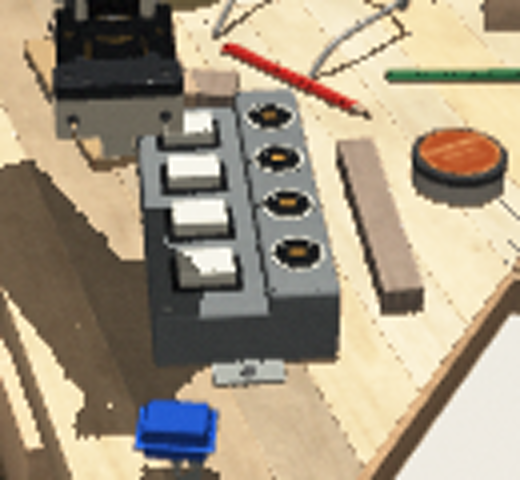

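The wrist view shows key 4 at (322,130). The side crop shows it at (205,265), standing proud like the others, and nothing else has moved. I'll check with one light tap.

>>> play_rows --rows '[{"slide": [0.3, 0, 0.2], "delta_rot": [0, 0, 0], "fingers": -1}, {"slide": [0.1, 0, 0.2], "delta_rot": [0, 0, 0], "fingers": -1}, {"slide": [0, 0, 0.13], "delta_rot": [0, 0, 0], "fingers": -1}, {"slide": [0, 0, 0.08], "delta_rot": [0, 0, 0], "fingers": -1}, {"slide": [0, 0, 0], "delta_rot": [0, 0, 0], "fingers": -1}]'

```text
time_s: 10.68
tcp_pos: [0.5103, -0.1118, 0.062]
eef_rot: [179.9, 0.1, -13.8]
contact_force: [-0.1, -0.2, -0.3]
gripper_width: 0.0006
gripper_force: 0.0
```

>>> play_rows --rows '[{"slide": [0, 0, 0.015], "delta_rot": [0, 0, 0], "fingers": -1}, {"slide": [0, 0, 0.01], "delta_rot": [0, 0, 0], "fingers": -1}, {"slide": [0, 0, 0], "delta_rot": [0, 0, 0], "fingers": -1}]'

```text
time_s: 11.05
tcp_pos: [0.5111, -0.1115, 0.06]
eef_rot: [-180.0, -0.1, -13.8]
contact_force: [-0.0, 0.1, 0.1]
gripper_width: 0.0005
gripper_force: 0.0
```

>>> play_rows --rows '[{"slide": [0, 0, -0.1], "delta_rot": [0, 0, 0], "fingers": -1}, {"slide": [0, 0, -0.3], "delta_rot": [0, 0, 0], "fingers": -1}, {"slide": [0, 0, -0.3], "delta_rot": [0, 0, 0], "fingers": -1}, {"slide": [0, 0, 0], "delta_rot": [0, 0, 0], "fingers": -1}, {"slide": [0, 0, 0], "delta_rot": [0, 0, 0], "fingers": -1}]'

```text
time_s: 11.68
tcp_pos: [0.5107, -0.1115, 0.1652]
eef_rot: [-180.0, -0.1, -13.8]
contact_force: [0.4, 0.7, -0.3]
gripper_width: 0.0004
gripper_force: 0.0
```

It stopped 1 mm short of contact, so I'll repeat the light tap.

>>> play_rows --rows '[{"slide": [0, 0, 0.3], "delta_rot": [0, 0, 0], "fingers": -1}, {"slide": [0, 0, 0.3], "delta_rot": [0, 0, 0], "fingers": -1}, {"slide": [0, 0, 0.09], "delta_rot": [0, 0, 0], "fingers": -1}, {"slide": [0, 0, 0], "delta_rot": [0, 0, 0], "fingers": -1}, {"slide": [0, 0, 0], "delta_rot": [0, 0, 0], "fingers": -1}]'

```text
time_s: 12.3
tcp_pos: [0.5121, -0.1115, 0.0623]
eef_rot: [-180.0, -0.1, -13.8]
contact_force: [0.4, -0.3, 0.8]
gripper_width: 0.0002
gripper_force: 0.0
```

>>> play_rows --rows '[{"slide": [0, 0, 0.018], "delta_rot": [0, 0, 0], "fingers": -1}, {"slide": [0, 0, 0], "delta_rot": [0, 0, 0], "fingers": -1}]'

```text
time_s: 12.55
tcp_pos: [0.5119, -0.1115, 0.0592]
eef_rot: [-180.0, -0.1, -13.8]
contact_force: [0.7, 1.1, 2.1]
gripper_width: 0.0003
gripper_force: 0.9
```

Contact came at 59 mm with 2 N, so key 4 is up. I'll retreat and hand in.

>>> play_rows --rows '[{"slide": [0, 0, -0.1], "delta_rot": [0, 0, 0], "fingers": -1}, {"slide": [0, 0, -0.3], "delta_rot": [0, 0, 0], "fingers": -1}, {"slide": [0, 0, -0.3], "delta_rot": [0, 0, 0], "fingers": -1}, {"slide": [0, 0, 0], "delta_rot": [0, 0, 0], "fingers": -1}, {"slide": [0, 0, 0], "delta_rot": [0, 0, 0], "fingers": -1}]'

```text
time_s: 13.18
tcp_pos: [0.5106, -0.1115, 0.1639]
eef_rot: [-180.0, -0.0, -13.8]
contact_force: [-0.1, 0.8, -0.5]
gripper_width: 0.0005
gripper_force: 0.0
```

```bash
python3 -c "
from plant import r
print(r.get_state()['tcp_pos'], r.close_job())"
```

```text
the job is handed in; nothing more can be done
[ 0.51056065 -0.11151707  0.1638934 ] None
```

I tapped all four keys from left to right and found the rightmost one (place 4) latched; I pressed it right down, let go, confirmed with a light tap that it is now up at 59 mm like the others, and handed the job in at 13.2 s.

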